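Set and lock the stop of the packing gauge

TASK

On the grey packing gauge a book lies against the end fence. Slide the stop next to the book along its rail until it is up against the book, then lock it there by turning its clamp knob clockwise until tight. Leave the second stop, already locked further along the rail, as it is, and do not push the book out of its place.

Things in the scene. Friction and masses are not known exactly. Their poses are not given: they have to be found in the camera images.
- clamp_grip (a point): Clamp knob of the stop next to the book: a black upright bar 42 mm long (its x axis), 14 mm wide (y) and 32 mm tall, on a 44 mm disc on the stop's top. The point lies on the knob's upright turning axis, 7 mm below the bar's top, 23 mm above the disc; it moves with the stop and turns with the knob. The stop can be pulled along by the knob. Nothing near it is higher, save the other knob.
- clamp (a joint): Angle of that knob, rad. 0: loose, bar square across the rail; grows clockwise seen from above; 1.4 is the end stop, fully tight. It starts between 0 and 0.2 and stays where it is left. It turns with 0.08 N m; from about 0.8 rad a pad grips the rail more and more (0.1 N m when tight, holding about 15 N), so slide the stop before.
- stop_face (a point): Aluminium stop next to the book: a carriage 52 x 56 x 34 mm astride the steel rail with a blade 150 mm long over the grey bed. It slides only along the straight level rail, with about 2 N while the knob is loose. The point is mid-length and half-way up the blade's flat face towards the book, 28 mm nearer the book than the knob's axis; its y axis points along the rail, away from the book.
- book_edge (a point): Black paperback lying flat on the gauge's bed between the end fence and the stop: 200 mm (x axis, square to the rail) by 130 mm (y axis, along the rail), 25 mm thick. The point is the middle of its edge facing the stop, half-way up; y points towards the stop, which starts 40 to 110 mm away. The book's far edge is within 3 mm of the fixed fence.
- spare_grip (a point): Knob of the second stop, a twin of the first on the same rail, further from the book, already tight (bar nearly along the rail). The point lies on its axis as on the first knob; the line from the first knob's point to this one is level and runs along the rail, away from the book. To be left alone.
There are look-alikes about, which are no part of the job. There is more than one size of the part that bears book_edge; the job needs the larger.

How it is judged:
On the way:
1. the stop next to the book has been slid to within 12 mm of it with its knob still loose (under 0.9 rad) (y of stop_face in the frame of book_edge below 0.012 m and value of joint clamp below 0.9 rad), for 0.1 s.
At the end, for the whole second after the job is handed in: The stop next to the book stands within 12 mm of the book's edge, its knob is turned tight (over 1.1 of 1.4 rad), the book lies within 20 mm and the second stop within 10 mm of where they were (value of joint clamp above 1.1 rad and y of stop_face in the frame of book_edge below 0.012 m and distance of book_edge from where it was at the start of the episode below 0.02 m and distance of spare_grip from where it was at the start of the episode below 0.01 m); the robot touches nothing.
It fails at once if the second stop is shifted by more than 10 mm (distance of spare_grip from where it was at the start of the episode above 0.01 m).
It fails at once if the second stop's knob is loosened (turned by more than about 20 degrees) (angle between the x axis of spare_grip and the x axis of book_edge, either way round below 0.98 rad).
It fails at once if the book is pushed more than 20 mm out of its place (distance of book_edge from where it was at the start of the episode above 0.02 m).
It also fails if it takes over 38 s, if anything falls off the work surface, if the arm or the gripper's body presses on something with over 40 N, if the wrist force passes 120 N, or if a joint passes its speed limit or range.

ROBOT

A 6-joint arm with a two-finger parallel gripper is mounted at the origin on the work surface. World frame = base frame: x ahead of the robot, y to its left, z up, the work surface at z = 0. Lengths are in m, angles in rad, forces in N, time in s.
With the tool pointing down it reaches from about 0.35 to 0.975 m from the base axis. Payload 4.9 kg.
Tool frame: the origin (TCP) lies at the very end of the fingers, on their centre line; the grasp point (between the pads) lies 19 mm behind it; z points along the fingers, y is the line along which they close (so a half turn about z gives the same grasp; the last joint's range is limited). The gripper opens to 85 mm and grips with 20 to 120 N. Pads are 22 mm wide; open, the fingers measure 114 mm over their backs; the gripper's body (76 mm by 85 mm) begins 54 mm behind the grasp point. The pads swing forward as they close: fully open they stand 13 mm farther back than shut.
Start: joints at [1.125, 0.053, 1.613, -0, 1.476, -0.119], TCP at [0.201, 0.592, 0.231] pointing down, gripper open.
Joint ranges: [-3.01, 3.01], [-1.01, 2.22], [0.06, 2.58], [-1.02, 4.17], [0.09, 2.62], [-3.14, 3.14]. Speed limits (rad/s): [2.57, 2.57, 3.14, 3.14, 3.14, 3.14].

INTERFACE

Orientations are given as a rotation vector (axis times angle).
In Python, from station import ctrl, imaging gives the robot as it stands.
- The arm moves only by the tool play_rows, never from a script. Its argument "series" is a list of rows, each a list of 3 entries, a list of its own where there are three numbers: the opening, from 0 (shut) to 1 (fully open), then the shift along the tool's x, y, z each as a share of 0.05 m, from -1 to 1, then the turn, a rotation vector about the tool's x, y, z each as a share of 8 degrees, from -1 to 1. In form: [[grip, [dx, dy, dz], [ax, ay, az]], ...]. A call has 1 to 8 rows; each row shifts and turns the commanded pose from where the row before left it, along the tool's axes as they then stand; what a row does not reach is not made up. A row lasts 1/8 s, in which the tool goes at most 62.5 mm and 10.7 degrees, less where a joint would pass 70% of its speed; a pose out of reach is approached as far as the arm can. A call with a number of a shift or a turn outside -1 to 1 is refused whole. A call with a gripper value outside its range is refused whole. The fingers move at their own pace and stop on an object; "force" is the grip in N (left out, the last holds). Time passes only in rows, so rows that do not move let the fingers close. It gives the time, the measured TCP pose, the force, the opening and the grip force at its end, in the units of the state.
- ctrl.get_obs(): the state, without advancing time (a new reading comes with each control period).
- imaging.get_image(name): name is "scene" or "top"; returns a dict with "color" (480x640x3 uint8, blue, green, red), "fx", "fy", "cx", "cy" (pixels), "D" ([k1, k2, p1, p2, k3] as OpenCV has them; the pictures are not rectified), "extrinsics" (4x4, takes a point from world to camera coordinates). Camera axes: x right, y down, z forward; pixel columns grow to the right and rows downward; lengths in m; the calibration is good to about 2 mm. A picture is of the moment at which its call begins. There is no depth.
- ctrl.finish_job(): hands the job in; it is judged then, once.
The state is a dict: "t": time; "q": joint angles; "dq": joint speeds; "effort": joint torques, N m; "tool_pos": TCP position; "tool_rot": TCP orientation; "contact_force": force on the tool from outside, world axes, zero at the start; "wrist_torque": the same for the moment, N m; "opening": finger opening in m; "grip_force": force on a finger pad.
Only numpy, scipy, OpenCV 4.12 (cv2) and the standard library are available. Lean on these libraries where they do the work, as an engineer would, in place of code of your own. Each camera call takes 0.05 s, during which the arm holds its last target. There are 200 camera calls.

## Working session

There is one attempt and no reset: what is moved stays moved. The work goes in short steps, Python scripts to look and compute and a tool call to move; the robot and the scene stay as the last step left them, time stands still between calls to the robot, and variables do not carry over. Pictures are saved under pics/ and viewed, at most 10 in all, crops included, and the job is handed in when it is done.

Besides the shell and the picture viewer there is one more tool, called after "Request:" as name([rows], argument=value, ...), one row to a line, values as JSON. play_rows: Moves the arm, as the interface text tells. Shift numbers are shares of 0.05 m and turn numbers shares of 8 degrees, none past 1 either way. Its arguments: {"type":"object","properties":{"series":{"type":"array"},"force":{"type":"number"}},"required":["series"]}

```bash
mkdir -p pics
cat > h.py <<'E'
import numpy as np, cv2, pickle
from station import ctrl, imaging
def snap(n,f):
    im=imaging.get_image(n); cv2.imwrite(f'pics/{f}.png',im['color']); pickle.dump(im,open(f'{f}.pkl','wb')); return im
def K(im): return np.array([[im['fx'],0,im['cx']],[0,im['fy'],im['cy']],[0,0,1.]])
def ray(im,px,z):
    u=cv2.undistortPoints(np.array([[px]],float),K(im),np.array(im['D'],float))[0,0]
    E=np.array(im['extrinsics']); R=E[:3,:3]; c=-R.T@E[:3,3]; d=R.T@np.array([u[0],u[1],1]); return c+d*(z-c[2])/d[2]
def proj(im,p):
    E=np.array(im['extrinsics']); return cv2.projectPoints(np.atleast_2d(np.array(p,float)),cv2.Rodrigues(E[:3,:3])[0],E[:3,3],K(im),np.array(im['D'],float))[0][:,0]
E
python3 - <<'E'
from h import *
for n in('scene','top'):
    im=snap(n,n+'0'); E=np.array(im['extrinsics']); print(n,-E[:3,:3].T@E[:3,3],im['fx'])
o=ctrl.get_obs(); print(o['t'],o['tool_rot'],o['opening'])
E
```

```text
scene [0.83286261 0.2722728  0.69033408] 440.61545470579995
top [ 0.40036486 -0.02837373  1.02300215] 463.21990557345276
0.1 [-5.11073317e-01 -3.09924950e+00  2.85268903e-03] 0.08563516330776676
```

View pics/top0.png

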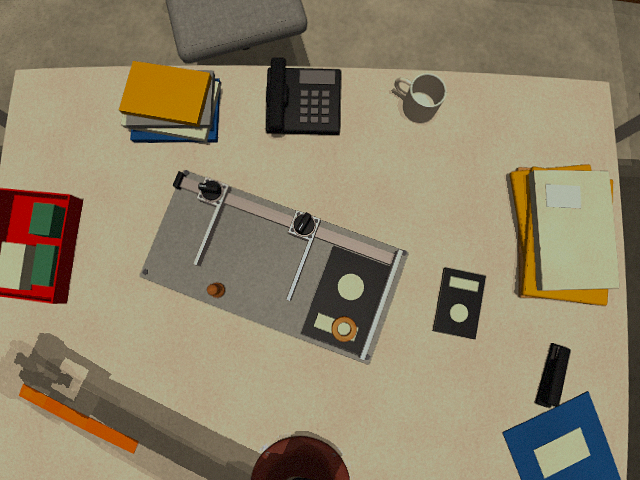

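View pics/scene0.png

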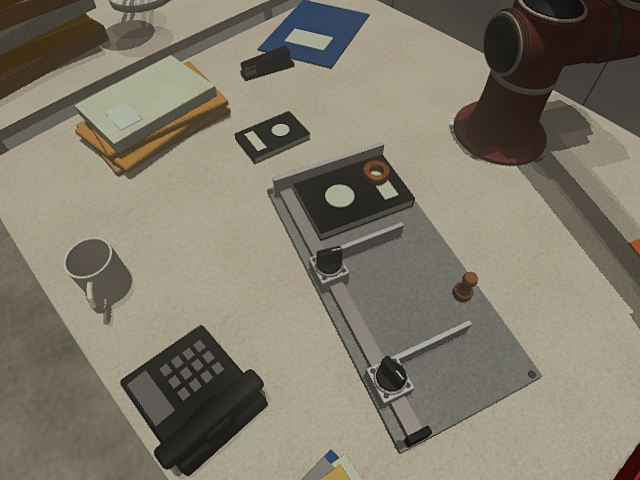

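Top view: the knob candidates are (304,224), next to the book, and (210,188), the spare near the rail's end. The black stapler (553,375) and phone handset (277,95) also look alike. Books: the large one on the gauge (347,300) and the small one off it (459,303). I choose knob (304,224) and the large book, and check them in one crop.

Run:
```python
import cv2,numpy as np
a=cv2.imread('pics/top0.png')[170:370,170:410]; b=cv2.imread('pics/scene0.png')[180:420,260:480]
a=cv2.resize(a,(420,350),interpolation=cv2.INTER_CUBIC); b=cv2.resize(b,None,fx=350/240*1.0,fy=350/240,interpolation=cv2.INTER_CUBIC)
c=cv2.imread('pics/top0.png')[205:245,280:330]; d=cv2.imread('pics/scene0.png')[238:288,300:360]
c=cv2.resize(c,(300,240),interpolation=cv2.INTER_CUBIC); d=cv2.resize(d,(288,240),interpolation=cv2.INTER_CUBIC)
o=np.zeros((590,750,3),np.uint8); o[:350,:420]=a; o[:350,420:420+b.shape[1]]=b[:,:330]; o[350:590,:300]=c;o[350:590,310:598]=d
cv2.imwrite('pics/crop0.png',o)
```

```text
(no output)
```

View pics/crop0.png

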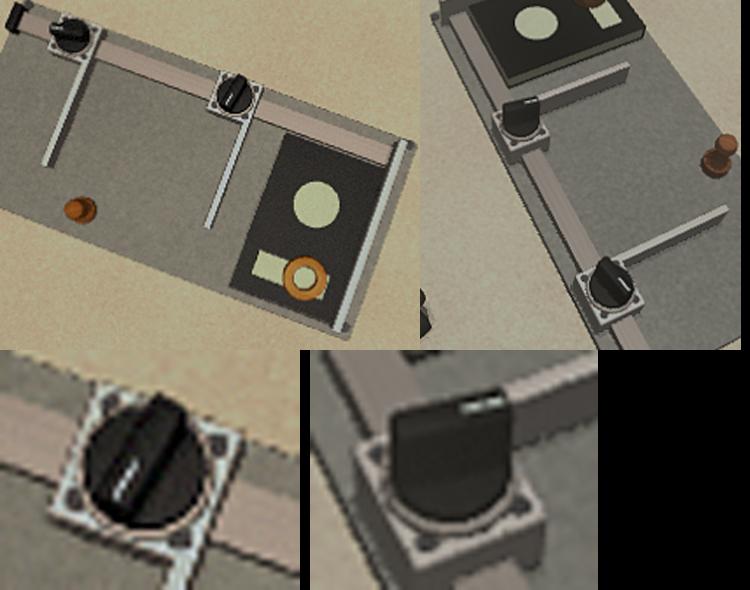

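```bash
cat >> h.py <<'E'
from scipy.optimize import least_squares
def tri(a,pa,b,pb):
    f=lambda X: np.r_[proj(a,X)[0]-pa,proj(b,X)[0]-pb]
    s=least_squares(f,[.5,.1,.05]); return s.x,np.abs(s.fun).max()
E
python3 - <<'E'
from h import *
t=pickle.load(open('top0.pkl','rb'));s=pickle.load(open('scene0.pkl','rb'))
def P(n,a,b):
    x,e=tri(t,a,s,b); print(n,x.round(4),round(e,2)); return x
P('knobtop',(304.2,220.8),(329.5,248.5))
P('bed corner left-near',(145,273),(532,375))
# book corners: top-left (towards stop, rail side); crop scale 1.75 / 1.458
bc=P('book cornr rail/stop',(287/1.75+170,134/1.75+170),((512-420)/1.458+260,78/1.458+180))
P('book cornr near/stop',(231/1.75+170,286/1.75+170),((642-420)/1.458+260,32/1.458+180))
P('blade end top',(207/1.75+170,227/1.75+170),((628-420)/1.458+260,66/1.458+180))
P('spare',(209,186),(391,367))
E
```

```text
knobtop [0.5561 0.0021 0.0978] 0.47
bed corner left-near [0.4476 0.3553 0.0055] 0.26
book cornr rail/stop [ 0.5116 -0.0602  0.0319] 1.02
book cornr near/stop [0.3265 0.0022 0.0211] 0.0
blade end top [0.3971 0.0327 0.0408] 0.25
spare [0.6277 0.1993 0.0918] 0.72
```

The crop confirms it: the knob at top (304,221) belongs to the stop beside the large book, and its bar is roughly square to the rail, about 5° clockwise. The tool's y axis already lies along the rail, so I move over.

Request:
play_rows([
  [1,[-0.8,-0.68,0],[0,0,0]],
  [1,[-0.8,-0.68,0],[0,0,0]],
  [1,[-0.8,-0.68,0],[0,0,0]],
  [1,[-0.8,-0.68,0],[0,0,0]],
  [1,[-0.8,-0.68,0],[0,0,0]],
  [1,[-0.8,-0.68,0],[0,0,0]],
  [1,[-0.8,-0.68,0],[0,0,0]],
  [1,[-0.8,-0.68,0],[0,0,0]],
], force=40)

```text
t: 1.1
tool_pos: [0.4167, 0.23, 0.2309]
tool_rot: [-0.511, -3.1, 0.0]
contact_force: [0.3, 0.2, -0.4]
opening: 0.0853
grip_force: 0.0
```

Run:
```python
from h import *
t=pickle.load(open('top0.pkl','rb'))
for z,a,b in[(.008,(145,276),(368,362)),(.008,(188,170),(405,249))]:
    d=ray(t,a,z)-ray(t,b,z); print('rail dir deg from y',np.degrees(np.arctan2(d[0],d[1])))
# bar angle at z .097
d=ray(t,(307.5,213),.097)-ray(t,(300,231.7),.097); print('bar',np.degrees(np.arctan2(-d[1],d[0])))
o=ctrl.get_obs(); print(o['t'],o['tool_pos'],o['tool_rot'],o['q'])
```

```text
rail dir deg from y 19.29130136749712
rail dir deg from y 19.019402461516908
bar 20.11022300197217
1.1 [0.416718   0.2299583  0.23092167] [-5.10796718e-01 -3.09957421e+00  1.13154419e-04] [ 3.47689325e-01 -3.16498977e-01  1.94845553e+00  4.08268157e-05
  1.50985609e+00 -8.96453903e-01]
```

Request:
play_rows([
  [1,[-0.82,-0.685,0],[0,0,0]],
  [1,[-0.82,-0.685,0],[0,0,0]],
  [1,[-0.82,-0.685,0],[0,0,0]],
  [1,[-0.82,-0.685,0],[0,0,0]],
  [1,[-0.82,-0.685,0.3],[0,0,0]],
  [1,[0,0,0.8],[0,0,0.3]],
  [1,[0,0,0.7],[0,0,0]],
  [1,[0,0,0],[0,0,0]],
])

```text
t: 2.1
tool_pos: [0.5527, 0.0038, 0.1372]
tool_rot: [-0.575, -3.08, 0.001]
contact_force: [0.4, -0.5, -0.4]
opening: 0.0855
grip_force: 0.0
```

Run:
```python
from h import *
s=snap('scene','s1');o=ctrl.get_obs(); print(o['tool_pos'],o['tool_rot'],proj(s,o['tool_pos']))
c=s['color'][170:320,230:430]; cv2.imwrite('pics/s1c.png',cv2.resize(c,(800,600),interpolation=cv2.INTER_CUBIC))
```

```text
[0.55439707 0.00370187 0.13990535] [-5.75248581e-01 -3.08489656e+00  4.03306771e-04] [[331.01149024 233.296763  ]]
```

View pics/s1c.png

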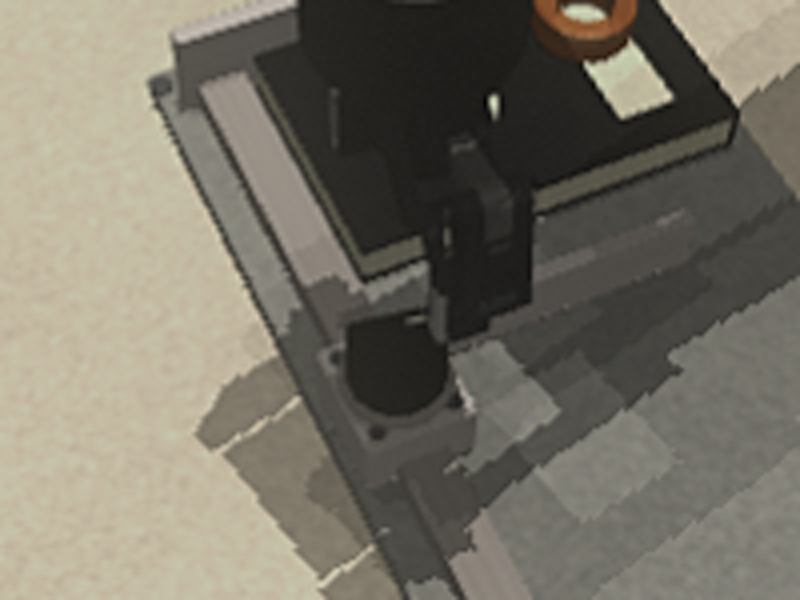

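The close view shows the fingers straddling the knob (bar top at crop (398,320)) along the rail, and the book edge clear. I descend and close.

Request:
play_rows([
  [1,[0,0,0.5],[0,0,0]],
  [1,[0,0,0.5],[0,0,0]],
  [1,[0,0,0.3],[0,0,0]],
  [1,[0,0,0.06],[0,0,0]],
  [0,[0,0,0],[0,0,0]],
  [0,[0,0,0],[0,0,0]],
  [0,[0,0,0],[0,0,0]],
  [0,[0,0,0],[0,0,0]],
])

```text
t: 3.15
tool_pos: [0.5559, 0.0036, 0.0738]
tool_rot: [0.576, 3.087, 0.0]
contact_force: [-2.4, -1.3, 7.9]
opening: 0.0132
grip_force: 43.9
```

Request:
play_rows([
  [0,[0,0,0],[0,0,0]],
  [0,[0,0,0],[0,0,0]],
  [0,[0,0,0],[0,0,0]],
])

```text
t: 3.52
tool_pos: [0.5559, 0.0035, 0.0739]
tool_rot: [0.576, 3.088, 0.0]
contact_force: [-0.7, 0.3, 5.1]
opening: 0.0128
grip_force: 42.8
```

Request:
play_rows([
  [0,[0,0,-0.03],[0,0,0]],
  [0,[-0.005,-0.14,0],[0,0,0]],
  [0,[-0.005,-0.14,0],[0,0,0]],
  [0,[-0.005,-0.14,0],[0,0,0]],
  [0,[-0.005,-0.14,0],[0,0,0]],
  [0,[-0.005,-0.14,0],[0,0,0]],
  [0,[0,0,0],[0,0,0]],
  [0,[0,0,0],[0,0,0]],
])

```text
t: 4.53
tool_pos: [0.5438, -0.0306, 0.074]
tool_rot: [0.576, 3.088, -0.003]
contact_force: [4.4, -3.3, -6.5]
opening: 0.0133
grip_force: 41.3
```

Run:
```python
from h import *
s=snap('scene','s2');t=snap('top','t2');o=ctrl.get_obs(); print(o['tool_pos'],o['tool_rot'])
a=cv2.resize(s['color'][170:320,260:430],(453,400),interpolation=cv2.INTER_CUBIC)
b=cv2.resize(t['color'][210:360,270:400],(347,400),interpolation=cv2.INTER_CUBIC)
cv2.imwrite('pics/c2.png',np.hstack([a,b]))
```

```text
[ 0.54381848 -0.03050852  0.07396237] [ 5.76315430e-01  3.08822982e+00 -2.60969270e-03]
```

View pics/c2.png

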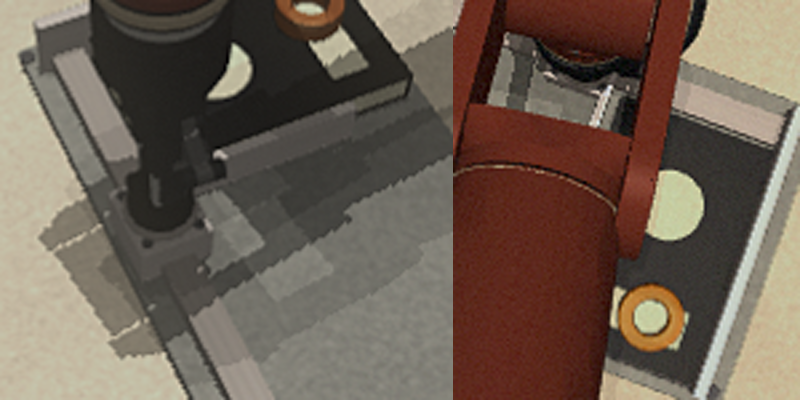

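The scene crop shows the stop gripped, with the blade near the book. The top crop shows a gap of about 8–10 mm (blade at (610,100), book at (622,105)). I go on gently.

Request:
play_rows([
  [0,[-0.01,-0.05,0],[0,0,0]],
  [0,[-0.01,-0.05,0],[0,0,0]],
  [0,[-0.005,-0.05,0],[0,0,0]],
  [0,[0,0,0],[0,0,0]],
  [0,[0,0,0],[0,0,0]],
])

```text
t: 5.25
tool_pos: [0.5416, -0.0371, 0.074]
tool_rot: [-0.575, -3.086, 0.001]
contact_force: [1.4, -1.4, -9.3]
opening: 0.0131
grip_force: 41.1
```

Request:
play_rows([
  [0,[0,-0.03,0],[0,0,0]],
  [0,[0,0,0],[0,0,0]],
  [0,[0,0,0],[0,0,0]],
])

```text
t: 5.62
tool_pos: [0.5413, -0.0381, 0.0741]
tool_rot: [-0.575, -3.087, -0.0]
contact_force: [1.1, 0.9, -11.8]
opening: 0.0131
grip_force: 40.8
```

Request:
play_rows([
  [0,[0,-0.03,0.015],[0,0,0]],
  [0,[0,-0.03,0],[0,0,0]],
  [0,[0,0,0],[0,0,0]],
  [0,[0,0,0],[0,0,0]],
])

```text
t: 6.12
tool_pos: [0.5407, -0.04, 0.074]
tool_rot: [-0.576, -3.087, -0.004]
contact_force: [0.3, 5.9, -8.6]
opening: 0.013
grip_force: 41.2
```

Run:
```python
from h import *
s=snap('scene','s3');t=snap('top','t3');o=ctrl.get_obs(); print(o['tool_pos'],o['contact_force'])
a=cv2.resize(s['color'][195:255,320:420],(800,480),interpolation=cv2.INTER_CUBIC)
a=a[:,:400*2]; a=cv2.resize(a,(500,300))
b=cv2.resize(t['color'][235:265,310:340],(300,300),interpolation=cv2.INTER_CUBIC)
cv2.imwrite('pics/c3.png',np.hstack([a,b]))
```

```text
[ 0.54071372 -0.0400855   0.07405367] [ 0.20949561  6.22733483 -8.54193122]
```

View pics/c3.png

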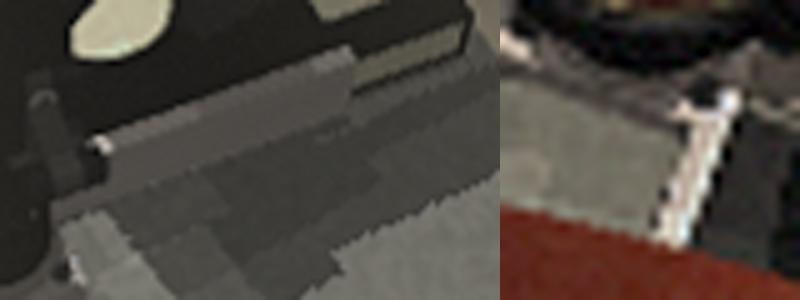

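Contact: the top crop shows the blade right against the book, and the rail force has risen to 6 N. Now I turn clockwise.

Request:
play_rows([
  [0,[0,0.015,0.01],[0,0,0]],
  [0,[0,0,0],[0,0,0.6]],
  [0,[0,0,0],[0,0,0.7]],
  [0,[0,0,0],[0,0,0.7]],
  [0,[0,0,0],[0,0,0.7]],
  [0,[0,0,0],[0,0,0.7]],
  [0,[0,0,0],[0,0,0.7]],
  [0,[0,0,0],[0,0,0]],
], force=60)

```text
t: 7.22
tool_pos: [0.5411, -0.0397, 0.0741]
tool_rot: [-1.425, -2.799, -0.002]
contact_force: [-2.2, 5.1, -5.3]
opening: 0.0124
grip_force: 62.8
```

Run:
```python
from h import *
o=ctrl.get_obs(); print(o['tool_pos'],o['contact_force'],o['wrist_torque'],o['q'][5]); n=np.array(o['tool_rot']); R=cv2.Rodrigues(n)[0]; print(np.degrees(np.arctan2(R[0,1],R[1,1])))
```

```text
[ 0.54105619 -0.03971224  0.07407632] [-2.20885185  5.11721052 -5.33433264] [ 0.93934991  0.31098294 -0.0674213 ] -0.8408344385416302
53.95793813316929
```

Request:
play_rows([
  [0,[0,0,0],[0,0,0.7]],
  [0,[0,0,0],[0,0,0.7]],
  [0,[0,0,0],[0,0,0.7]],
  [0,[0,0,0],[0,0,0.7]],
  [0,[0,0,0],[0,0,0.7]],
  [0,[0,0,0],[0,0,0.7]],
  [0,[0,0,0],[0,0,0.7]],
  [0,[0,0,0],[0,0,0]],
])

```text
t: 8.22
tool_pos: [0.5415, -0.0396, 0.0741]
tool_rot: [-2.281, -2.159, -0.003]
contact_force: [-0.6, 6.2, -7.0]
opening: 0.0125
grip_force: 62.7
```

Run:
```python
from h import *
o=ctrl.get_obs(); print(o['tool_pos'],o['contact_force'],o['wrist_torque'],o['q'][5]); n=np.array(o['tool_rot']); R=cv2.Rodrigues(n)[0]; print(np.degrees(np.arctan2(R[0,1],R[1,1])))
```

```text
[ 0.54147686 -0.03960259  0.07409242] [-0.55132106  6.20666196 -7.01766148] [ 0.98689416  0.00618308 -0.05004758] -0.15671858992901586
93.15926621949481
```

Request:
play_rows([
  [0,[0,0,0],[0,0,0.3]],
  [0,[0,0,0],[0,0,0]],
  [0.5,[0,0,0],[0,0,0]],
  [0.7,[0,0,0],[0,0,0]],
  [0.7,[0,0,-0.3],[0,0,0]],
  [0.7,[0,0,-0.8],[0,0,0]],
  [0.7,[0,0,-1],[0,0,0]],
  [0.7,[0,0,-1],[0,0,0]],
])

```text
t: 9.22
tool_pos: [0.5415, -0.0408, 0.232]
tool_rot: [2.324, 2.11, 0.002]
contact_force: [1.1, 0.9, 0.3]
opening: 0.0601
grip_force: 0.0
```

Request:
play_rows([
  [0.7,[0.8,0,-0.6],[0,0,0]],
  [0.7,[0.8,0,0],[0,0,0]],
  [0.7,[0.8,0,0],[0,0,0]],
  [0.7,[0.8,0,0],[0,0,0]],
  [0.7,[0.8,0,0],[0,0,0]],
  [0.7,[0.8,0,0],[0,0,0]],
  [0.7,[0,0,0],[0,0,0]],
  [0.7,[0,0,0],[0,0,0]],
])

```text
t: 10.22
tool_pos: [0.5646, 0.198, 0.2597]
tool_rot: [2.325, 2.111, 0.001]
contact_force: [-0.4, -0.5, 0.2]
opening: 0.0599
grip_force: 0.0
```

Run:
```python
from h import *
s=snap('scene','s4');t=snap('top','t4');o=ctrl.get_obs(); print(o['tool_pos'],o['t'],o['contact_force'])
a=cv2.resize(s['color'][150:420,260:480],(440,540),interpolation=cv2.INTER_CUBIC)
b=cv2.resize(t['color'][170:370,270:410],(350,500),interpolation=cv2.INTER_CUBIC); b=np.vstack([b,np.zeros((40,350,3),np.uint8)])
cv2.imwrite('pics/c4.png',np.hstack([a,b]))
```

```text
[0.56455236 0.1973909  0.25928725] 10.325 [ 0.01378008  0.10327833 -0.76939273]
```

View pics/c4.png

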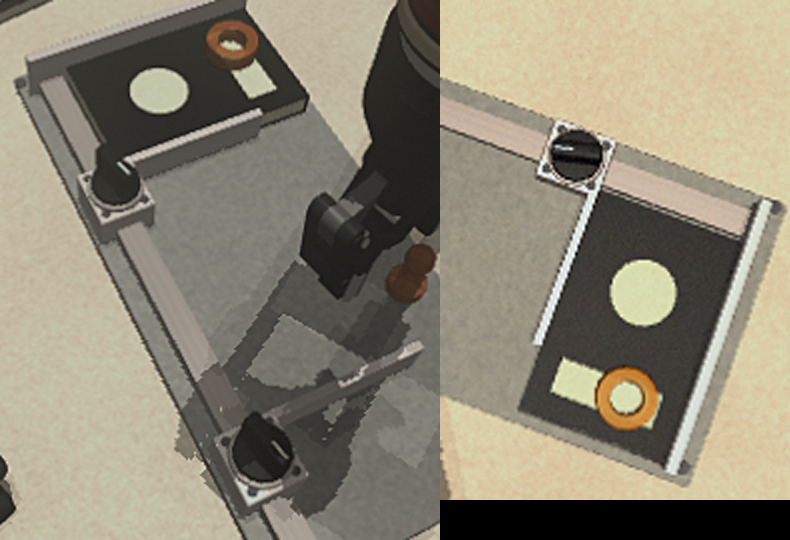

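The picture shows the blade flush with the book (top crop (565,270)), the knob turned about 75° with its bar nearly along the rail, and the spare stop untouched.

```bash
python3 -c "
from station import ctrl; print(ctrl.finish_job())"
```

```text
the job is handed in; nothing more can be done
None
```

I slid the stop up against the book, turned its clamp knob about 75° clockwise (roughly 1.3 of 1.4 rad) and handed the job in at about 10 s; the last picture shows the book and the second stop in place, but no verdict came back.

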